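Prove the conditioner dead, fit its bayonet lid and hold it at the bleed mark

ROBOT

A 6-joint arm with a two-finger parallel gripper is mounted at the origin on a cart in front of the work surface, level with it; the furniture and walls round the work are solid. World frame = base frame: x ahead of the robot, y to its left, z up, the work surface at z = 0. Lengths are in m, angles in rad, forces in N, time in s.
With the tool pointing down it reaches from about 0.275 to 0.75 m from the base axis. Payload 10.2 kg.
Tool frame: the origin (TCP) lies midway between the tips of the shut fingers; the grasp point (between the pads) lies manip.grasp_offset behind it (manip.grasp_offset is the distance from the TCP to the grasp point, in m); z points along the fingers, y is the line along which they close (so a half turn about z gives the same grasp; the last joint's range is limited). The gripper opens to 85 mm and grips with 20 to 120 N. Pads are 22 mm wide; open, the fingers measure 114 mm over their backs; the gripper's body (76 mm by 85 mm) begins 54 mm behind the grasp point. The pads swing forward as they close: fully open they stand 13 mm farther back than shut.
Start: joints at [-1.425, 0.313, 1.498, -0, 1.331, -0.223], TCP at [0.189, -0.49, 0.211] pointing down, gripper open.
Joint ranges: [-2.94, 2.94], [-0.97, 2.17], [0.19, 2.56], [-1.23, 4.37], [0.02, 3.11], [-2.88, 2.88]. Speed limits (rad/s): [2.39, 2.39, 3.01, 3.14, 3.14, 3.14].

INTERFACE

Orientations are given as a rotation vector (axis times angle).
In Python, from workcell import manip gives the robot as it stands.
- The arm moves only by the shell command python3 inch.py 'ROWS' [FORCE]. ROWS is a JSON list of rows, 1 to 20 of them, each of 5 numbers: the finger opening in m, then dx, dy, dz in m, then a turn about the tool's z in rad; each row shifts and turns the commanded pose from where the row before left it, along the tool's axes as they then stand; what a row does not reach is not made up. A row lasts 1/10 s, in which the tool goes at most 0.05 m and 0.15 rad, less where a joint would pass 70% of its speed; a pose out of reach is approached as far as the arm can. The fingers move at their own pace and stop on an object; FORCE is the grip in N (left out, the last holds). Time passes only in rows, so rows that do not move let the fingers close. It prints the time, the measured TCP pose, the force, the opening and the grip force at its end. Input that does not fit is refused with a message, and nothing moves.
- manip.get_state(): the state, without advancing time (a new reading comes with each control period).
- manip.read_camera(name): name is "side" or "top"; returns a dict with "img" (400x640x3 uint8, blue, green, red), "K" (3x3 intrinsics, pixels), "extrinsics" (4x4, takes a point from camera to world coordinates). Camera axes: x right, y down, z forward; pixel columns grow to the right and rows downward; lengths in m; the calibration is good to about 2 mm. A picture is of the moment at which its call begins. There is no depth.
- manip.sign_off(): hands the job in; it is judged then, once.
The state is a dict: "time": time; "joints": joint angles; "qd": joint speeds; "joint_efforts": joint torques, N m; "tool_pos": TCP position; "orientation": TCP orientation; "ft_force": force on the tool from outside, world axes, zero at the start; "torque": the same for the moment, N m; "gripper_width": finger opening in m; "grasp_force": force on a finger pad.
Only numpy, scipy, OpenCV 4.12 (cv2) and the standard library are available. Lean on these libraries where they do the work, as an engineer would, in place of code of your own. Each camera call takes 0.05 s, during which the arm holds its last target. There are 200 camera calls.

TASK

The washing machine's water conditioner is going back into service after a clean: take the red voltage tester from its stand, prove the terminals dead by touching its tip on the brass one ringed in red and then on the one ringed in blue, and stand the tester back in its stand. Then set the blue bayonet lid into the chamber with its lugs down through the slots until the disc lies fully home on the rim, and turn it clockwise half way to the lock, pointer at the yellow bleed mark (45 degrees), never on into the click. Finish while still gripping the lid there, fully home and still, because its spring turns it back as soon as it is let go; leave the other things on the worktop alone.

Things in the scene. Friction and masses are not known exactly. Their poses are not given: they have to be found in the camera images.
- conditioner: Water conditioner, fixed (wall cabinets hang 0.5 m above the worktop behind it): white round chamber, 106 mm across the rim, 88 mm high, open on top; 112 mm along its own -y a grey terminal box, 98 x 78 mm, its top 57 mm high; steel base; brass pipe stubs along its +x, away from the robot, 40 mm up. Origin: on the chamber's axis at worktop level; z up.
- mouth (a point): Centre of the chamber's flat grey rim, 88 mm above the worktop, axes as the conditioner's. Round bore 53 mm wide through a lip 10 mm thick, with two slots for the lid's lugs, on its +x and -x side, 13 to 17 mm wide, reaching 34 mm from the axis. Black mark at each slot, yellow (bleed) 45 degrees clockwise of it seen from above, red (locked) 90 degrees.
- bleed_mark (a point): Centre of the yellow bleed mark on the rim, 49 mm from the axis, on the right half seen by the robot, 45 degrees clockwise (seen from above) of the far (+x) slot; its twin lies half a turn round. A line from one to the other is where the lid's wing and pointers shall finally lie.
- bleed_ring (a joint): Angle (rad) of the blue valve ring under the lip: 0 as found, grows clockwise from above. The lugs drop into its pockets, 5 mm wider than they are (the ring may lag the lid by up to 0.17 rad). Its return spring, 0.07 N m at 0, 0.25 N m at 0.9 rad, turns ring and lid back when the lid is let go. Stiff click balls meet the lugs at about 1.0 rad; locked from 1.35.
- point_red: Round brass terminal, 18 mm wide, standing in a red ring on top of the terminal box, the nearer one to the chamber. Origin: centre of its flat top, 60.5 mm above the worktop. Rigid.
- point_blue: The same brass terminal in a blue ring, 40 mm from the red one, farther from the chamber (along the conditioner's -y). Origin: centre of its flat top, 60.5 mm above the worktop. Rigid.
- tester: Red voltage tester like a short thick pen, 105 mm long, 0.07 kg, tip down in its stand. Origin: its tip; z up to the handle's end. Shank up to 9.6 mm thick from 0 to 35 mm, round guard 27 mm wide from 35 to 43 mm, then the handle, 20 mm (x) by 16 mm (y). In the stand the guard rests on the stand's top; the tip is then 10 mm and the handle's end 115 mm above the worktop.
- stand_hole (a point): Centre of the hole's mouth, on top of the tester's stand, 45 mm above the worktop: a black block 66 x 66 mm with an orange foot 74 x 74 mm, fixed to the worktop. Hole 16 mm wide and 37 mm deep.
- lid: Blue bayonet lid, 0.11 kg, standing on its grey nose. Origin: centre of the nose's underside; z up. Nose 32 mm wide at the foot, 48 mm from 8 mm up; two lugs on +x and -x, out to 31 mm from the axis, 9 mm wide, 8 to 14 mm up; disc 83 mm wide, 26 to 36 mm up. The same turned half round. Fully home the disc lies on the rim and the origin 26 mm below the mouth.
- lid_wing (a point): Centre of the top of the lid's wing, 64 mm above the lid's origin, axes as the lid's: the straight blue grip, 62 mm long (x), 14 mm thick (y), 28 mm high, standing on the disc; a white pointer line at each end.
- peg_box: Bystander: grey plastic box with a closed lid, 126x166x74 mm, behind the work. Origin: centre of its underside.
- tape_roll: Bystander: roll of black tape, 62x60x19 mm, behind the work. Origin: centre of its underside.
- torch: Bystander: black pocket torch lying down, 123 mm long, 35 mm high. Origin: centre of its underside.
- tape_measure: Bystander: yellow tape measure, 47x86x64 mm. Origin: centre of its underside.
- matches_box: Bystander: small red carton lying on the right, 62x46x17 mm. Origin: centre of its underside.

How it is judged:
On the way, in this order (a step that is already met when the one before it is completed fails the run):
1. the tester's tip touches the brass terminal ringed in red (contact force between tester and point_red above 0.3 N and distance between tester and point_red below 0.011 m), for 0.1 s.
2. the tester's tip touches the brass terminal ringed in blue (contact force between tester and point_blue above 0.3 N and distance between tester and point_blue below 0.011 m), for 0.1 s.
3. the tester stands in its stand again, let go (horizontal distance between tester and stand_hole below 0.008 m and height (world z) of tester below 0.018 m and angle between tester's own z axis and vertical below 0.12 rad and contact force between the fingers and tester below 0.1 N), for 0.2 s.
4. the lid is fully home on the rim, not yet turned (horizontal distance between lid and mouth below 0.004 m and z of lid in the frame of mouth below -0.0235 m and angle between lid's own z axis and vertical below 0.08 rad and value of joint bleed_ring below 0.4 rad), for 0.1 s.
At the end, for the whole second after the job is handed in: The gripper still holds the lid (over 2 N), which lies fully home (within 2.5 mm in height, 4 mm sideways, level) and still, turned clockwise by 45 degrees from the slots, within 9 degrees, with the bleed ring turned along (0.45 to 1.0 rad); the tester stands upright in its stand (horizontal distance between lid and mouth below 0.004 m and z of lid in the frame of mouth below -0.0235 m and angle between lid's own z axis and vertical below 0.08 rad and angle between the x axis of lid and the x axis of conditioner, either way round between 0.625 and 0.945 rad and value of joint bleed_ring between 0.45 and 1 rad and velocity of joint bleed_ring between -0.1 and 0.1 rad/s and contact force between the fingers and lid above 2 N and horizontal distance between tester and stand_hole below 0.008 m and height (world z) of tester below 0.018 m and angle between tester's own z axis and vertical below 0.12 rad); the arm keeps its last pose, push and grip.
It fails at once if the lid is turned on into the lock click (bleed ring beyond 1.15 rad) (value of joint bleed_ring above 1.15 rad).
It fails at once if a bystander is moved by more than 3 cm (distance of any of peg_box, tape_roll, torch, tape_measure, matches_box from where it was at the start of the episode above 0.03 m).
It also fails if it takes over 72 s, if anything falls off the work surface, if the arm or the gripper's body presses on something with over 40 N, if the wrist force passes 120 N, or if a joint passes its speed limit or range.

## Working session

There is one attempt and no reset: what is moved stays moved. The work goes in short steps, Python scripts to look and compute and a shell command to move; the robot and the scene stay as the last step left them, time stands still between calls to the robot, and variables do not carry over. Pictures are saved under pics/ and viewed, at most 10 in all, crops included, and the job is handed in when it is done.

```bash
ls; mkdir -p pics
python3 - <<'E'
from workcell import manip
import cv2,numpy as np
print(manip.grasp_offset, manip.get_state())
for n in("side","top"):
    r=manip.read_camera(n);cv2.imwrite(f"pics/{n}0.png",r["img"]);print(n,r["K"].tolist(),np.round(r["extrinsics"],4).tolist())
E
```

```text
inch.py
pics
workcell.py
0.0187 {'time': 0.0, 'joints': array([-1.42539964e+00,  3.13440430e-01,  1.49842499e+00,  8.69206181e-06,
        1.33100516e+00, -2.23385313e-01]), 'qd': array([-0.00049161,  0.0010692 ,  0.00023563, -0.0002126 ,  0.000685  ,
       -0.00042056]), 'joint_efforts': array([-1.64835051e-04, -4.12270403e+01, -2.59742993e+01, -2.65042736e-04,
        4.15553106e-03,  2.28963063e-05]), 'tool_pos': array([ 0.18920844, -0.48942065,  0.21044455]), 'orientation': array([-3.08708228e+00, -5.75767123e-01, -9.14692018e-05]), 'ft_force': array([0.0527072 , 0.39212901, 0.79466404]), 'torque': array([-0.01396223, -0.0073696 ,  0.02720708]), 'grasp_force': 0.0, 'gripper_width': 0.08551174467770249}
side [[469.85695718447084, 0.0, 317.20936022973126], [0.0, 469.85695718447084, 203.6822509910517], [0.0, 0.0, 1.0]] [[-0.8387, -0.1951, 0.5085, -0.0684], [-0.5443, 0.3292, -0.7716, 0.9028], [-0.0169, -0.9239, -0.3823, 0.5874], [0.0, 0.0, 0.0, 1.0]]
top [[407.54851100514713, 0.0, 313.5027332619523], [0.0, 407.54851100514713, 200.4796521697148], [0.0, 0.0, 1.0]] [[-0.0278, -0.9832, 0.1803, 0.3578], [-0.9996, 0.0265, -0.0098, -0.0741], [0.0048, -0.1805, -0.9836, 1.3687], [0.0, 0.0, 0.0, 1.0]]
```

View pics/side0.png

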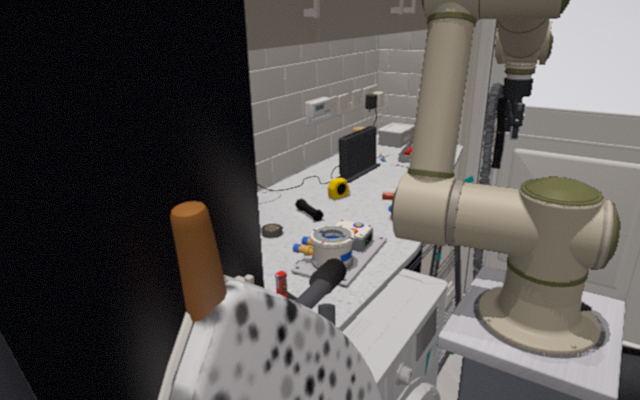

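View pics/top0.png

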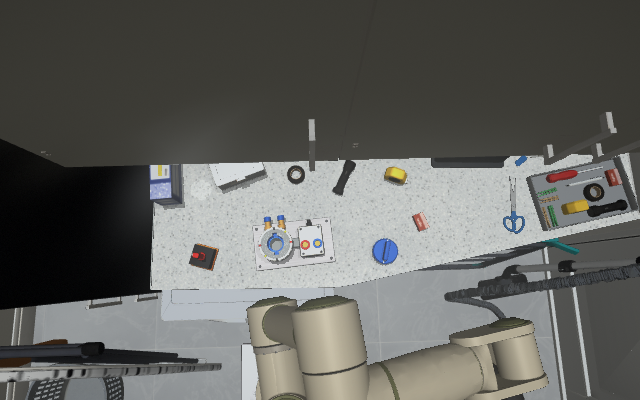

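The top view shows the tester in its stand (203,256), chamber (277,243), terminals (306,244) and (318,243), and lid (385,251). I'll enlarge it to get exact positions.

Run:
```python
import cv2,numpy as np
a=cv2.imread("pics/top0.png")
b=cv2.resize(a[205:275,180:340],None,fx=5,fy=5,interpolation=cv2.INTER_CUBIC)
cv2.imwrite("pics/c1.png",b)
c=cv2.resize(a[230:275,360:410],None,fx=8,fy=8,interpolation=cv2.INTER_CUBIC)
s=cv2.imread("pics/side0.png")
d=cv2.resize(s[215:305,265:385],None,fx=5,fy=5,interpolation=cv2.INTER_CUBIC)
cv2.imwrite("pics/c2.png",c);cv2.imwrite("pics/c3.png",d)
```

```text
(no output)
```

View pics/c1.png

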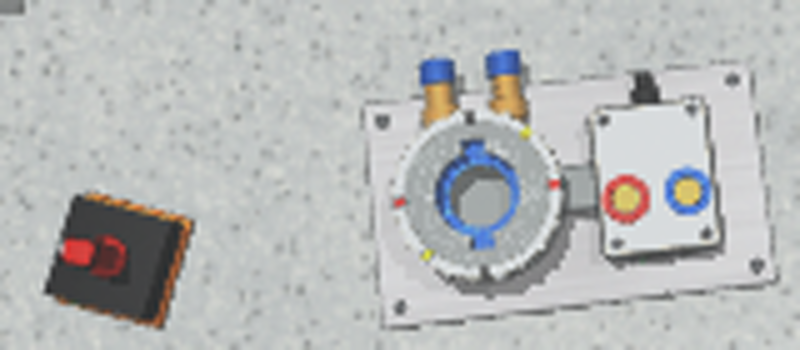

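View pics/c2.png

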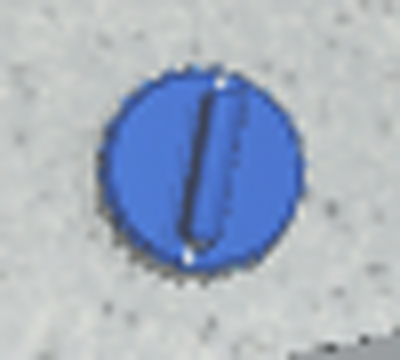

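View pics/c3.png

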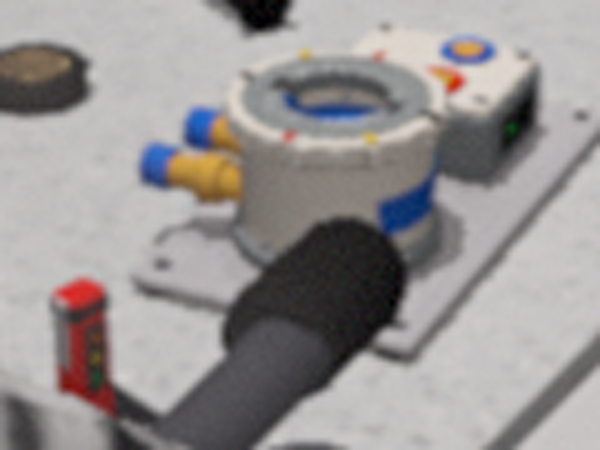

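c1: rim marks average (478,194), red terminal (626,198), blue (688,191), tester end about (77,251), guard (108,257). c2: lid pointers (219,83) and (188,257). c3 confirms the layout.

```bash
cat > h.py <<'E'
import numpy as np
from workcell import manip
KT=[[407.54851100514713,0,313.5027332619523],[0,407.54851100514713,200.4796521697148],[0,0,1]]
TT=[[-0.0278,-0.9832,0.1803,0.3578],[-0.9996,0.0265,-0.0098,-0.0741],[0.0048,-0.1805,-0.9836,1.3687]]
def pt(u,v,z,K=KT,T=TT):
    T=np.array(T);d=T[:3,:3]@np.linalg.solve(np.array(K),[u,v,1]);o=T[:3,3]
    return o+d*(z-o[2])/d[2]
def crop(p,s,o): return [(p[i]+.5)/s-.5+o[i] for i in (0,1)]
E
python3 - <<'E'
from h import *
import cv2
f=lambda n,p,z,s=5,o=(180,205):print(n,np.round(pt(*crop(p,s,o),z),4))
for n,p,z in [("blk+",(470,117),.088),("blk-",(487,272),.088),("red1",(400,202),.088),("red2",(555,184),.088),("y1",(527,132),.088),("y2",(428,255),.088),
 ("pr",(626,198),.0605),("pb",(688,191),.0605),("end",(77,251),.115),("guard",(108,257),.05),("TL",(80,195),.045),("BL",(45,293),.045)]: f(n,p,z)
for n,p,z in [("l+",(219,83),.036),("l-",(188,257),.036),("disc",(202,170),.033)]: f(n,p,z,8,(360,230))
# side camera tester end
r=manip.read_camera("side");u=crop((79,292),5,(265,215));print("side end",pt(*u,.115,r["K"],r["extrinsics"]))
u=crop((467,49),5,(265,215));print("side blue",pt(*u,.0605,r["K"],r["extrinsics"]))
for n,q in(("y",(372,138)),("y",(306,55)),("r",(290,135)),("r",(379,57))):print(n,pt(*crop(q,5,(265,215)),.088,r["K"],r["extrinsics"]))
a=cv2.imread("pics/top0.png");s=cv2.imread("pics/side0.png")
x=cv2.resize(a[237:275,183:223],(600,570),interpolation=cv2.INTER_CUBIC)
y=cv2.resize(s[265:303,270:295],(375,570)[:1]*1+(570,) if 0 else (200,304),interpolation=cv2.INTER_CUBIC)
y=cv2.copyMakeBorder(y,0,266,0,0,cv2.BORDER_CONSTANT)
cv2.imwrite("pics/c4.png",np.hstack([x,y]))
E
```

```text
blk+ [0.5077 0.0414 0.088 ]
blk- [0.4106 0.0318 0.088 ]
red1 [0.4555 0.0857 0.088 ]
red2 [ 0.4641 -0.0114  0.088 ]
y1 [0.4973 0.0056 0.088 ]
y2 [0.4221 0.0684 0.088 ]
pr [ 0.4562 -0.0553  0.0605]
pb [ 0.4595 -0.0951  0.0605]
end [0.429  0.2792 0.115 ]
guard [0.4284 0.2776 0.05  ]
TL [0.469  0.2979 0.045 ]
BL [0.4068 0.3188 0.045 ]
l+ [ 0.4645 -0.3237  0.036 ]
l- [ 0.3946 -0.3069  0.036 ]
disc [ 0.4296 -0.3152  0.033 ]
side end [0.42969303 0.28141452 0.115     ]
side blue [ 0.46169465 -0.0956284   0.0605    ]
y [0.42531702 0.06480647 0.088     ]
y [0.49945443 0.00391062 0.088     ]
r [0.45948841 0.08186584 0.088     ]
r [ 0.46703617 -0.01278546  0.088     ]
```

View pics/c4.png

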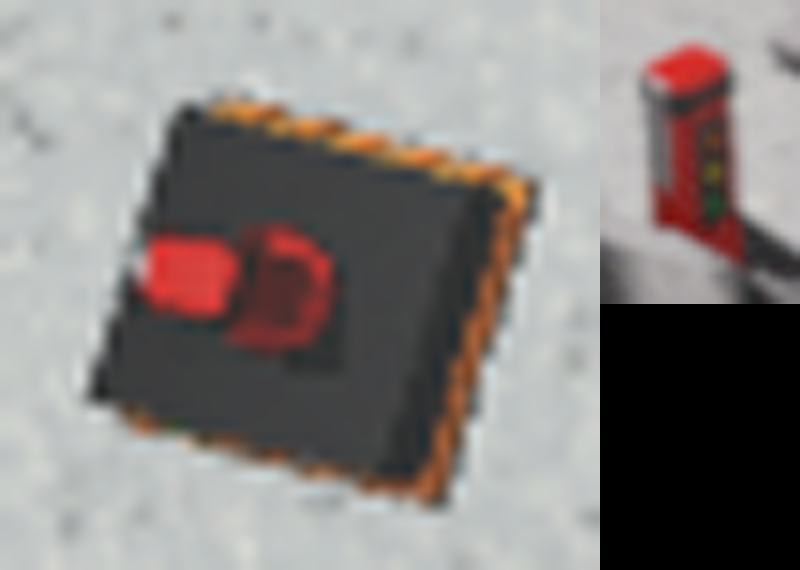

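Handle is about 20 mm along world y (yaw about -0.12), so I'll grip its 16 mm direction. Conditioner: centre (0.461,0.036), yaw 0.09. Lid: (0.430,-0.315), yaw -0.236. Tester: (0.429,0.2795).

```bash
cat >> h.py <<'E'
from scipy.spatial.transform import Rotation as R
def go(x,y,z,yaw=None):
    "tool-axes shift for the TCP, and turn about tool z to reach world yaw of tool x"
    s=manip.get_state();Q=R.from_rotvec(s["orientation"]).as_matrix()
    psi=np.arctan2(Q[1,0],Q[0,0])
    print("d",np.round(Q.T@(np.array([x,y,z])-s["tool_pos"]),4),"psi",round(psi,4),"turn",None if yaw is None else round(psi-yaw,4),"tilt",np.round(Q[:,2],3),
      "pos",np.round(s["tool_pos"],4),"F",np.round(s["ft_force"],2),"T",np.round(s["torque"],2),"w",round(s["gripper_width"],4),round(s["grasp_force"],1),"t",round(s["time"],2))
E
python3 inch.py '[[0.05,0,0,0,-0.15],[0.05,0,0,0,-0.15],[0.05,0,0,0,-0.15],[0.05,0,0,0,-0.15],[0.05,0,0,0,-0.15],[0.05,0,0,0,-0.15],[0.05,0,0,0,-0.15],[0.05,0,0,0,-0.03]]' 30; python3 -c "
from h import *
go(.429,.2795,.2,1.45)"
```

```text
time: 0.95
tool_pos: [0.1892, -0.4896, 0.2108]
orientation: [-2.35, -2.085, -0.0]
ft_force: [0.0, -0.3, 0.5]
gripper_width: 0.05
grasp_force: 0.0
d [0.7922 0.1464 0.0111] psi 1.4513 turn 0.0013 tilt [-0.  0. -1.] pos [ 0.1892 -0.4896  0.2108] F [ 0.05 -0.29  0.5 ] T [ 0.04  0.05 -0.  ] w 0.05 0.0 t 0.95
```

```bash
python3 inch.py '[[0.05,0.044,0.0145,0,0],[0.05,0.044,0.0145,0,0],[0.05,0.044,0.0145,0,0],[0.05,0.044,0.0145,0,0],[0.05,0.044,0.0145,0,0],[0.05,0.044,0.0145,0,0],[0.05,0.044,0.0145,0,0],[0.05,0.044,0.0145,0,0],[0.05,0.044,0.0145,0,0],[0.05,0.044,0.0145,0,0],[0.05,0.044,0,0,0],[0.05,0.044,0,0,0],[0.05,0.044,0,0,0],[0.05,0.044,0,0,0],[0.05,0.044,0,0,0],[0.05,0.044,0,0,0],[0.05,0.044,0,0,0],[0.05,0.044,0,0,0],[0.05,0,0,0,0],[0.05,0,0,0,0]]' ; python3 -c "
from h import *
go(.429,.2795,.075,1.45)"
```

```text
time: 2.95
tool_pos: [0.4292, 0.2792, 0.2105]
orientation: [-2.353, -2.081, 0.001]
ft_force: [0.0, -1.1, 0.2]
gripper_width: 0.0497
grasp_force: 0.0
d [ 0.0004 -0.0002  0.1355] psi 1.4483 turn -0.0017 tilt [-0.001 -0.001 -1.   ] pos [0.4292 0.2792 0.2105] F [ 0.04 -1.15  0.18] T [0.01 0.01 0.08] w 0.0497 0.0 t 2.95
```

```bash
python3 inch.py '[[0.05,0,0,0.035,0],[0.05,0,0,0.035,0],[0.05,0,0,0.035,0],[0.05,0,0,0.035,0],[0.05,0,0,0,0],[0.0,0,0,0,0],[0,0,0,0,0],[0,0,0,0,0],[0,0,0,0,0],[0,0,0,0,0],[0,0,0,0,0]]' 40; python3 -c "
from h import *
import cv2
go(.429,.2795,.07,1.45)
a=[]
for n,(x,y) in(('top',(175,225)),('side',(255,245))):
    i=manip.read_camera(n)['img'];a.append(cv2.resize(i[y:y+60,x:x+60],(390,390),interpolation=cv2.INTER_CUBIC))
cv2.imwrite('pics/g1.png',np.hstack(a))"
```

```text
time: 4.05
tool_pos: [0.4307, 0.279, 0.0731]
orientation: [2.351, 2.081, 0.005]
ft_force: [-0.9, -2.1, 8.7]
gripper_width: 0.0152
grasp_force: 41.7
d [ 0.0003 -0.0018  0.0031] psi 1.4488 turn -0.0012 tilt [ 0.004  0.001 -1.   ] pos [0.4307 0.279  0.0731] F [-0.9  -2.07  8.73] T [-0.29  0.16 -0.  ] w 0.0152 41.7 t 4.05
```

View pics/g1.png

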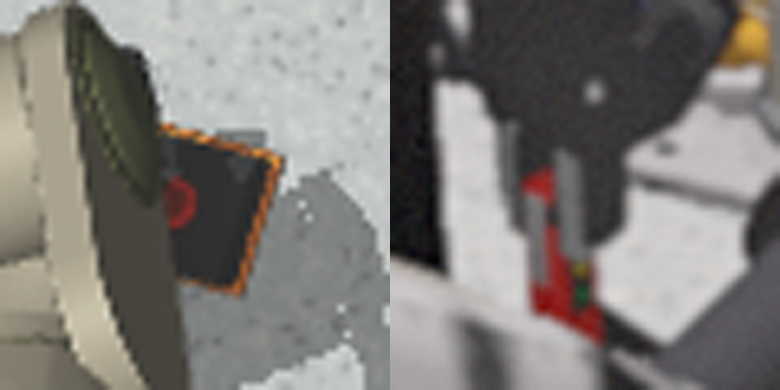

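```bash
python3 inch.py '[[0,0,0,-0.02,0],[0,0,0,-0.04,0],[0,0,0,-0.04,0],[0,0,0,-0.02,0],[0,0,0,0,0],[0,0,0,0,0]]'; python3 -c "
from h import *
go(.458,-.0555,.15,1.45)"
```

```text
time: 4.75
tool_pos: [0.4293, 0.2787, 0.1909]
orientation: [2.353, 2.082, 0.0]
ft_force: [0.4, 0.5, -0.6]
gripper_width: 0.0152
grasp_force: 40.5
d [-0.3282  0.0692  0.0408] psi 1.4487 turn -0.0013 tilt [ 0.  0. -1.] pos [0.4293 0.2787 0.1909] F [ 0.42  0.49 -0.59] T [-0.04  0.    0.03] w 0.0152 40.5 t 4.75
```

```bash
python3 inch.py '[[0,-0.03,0.0063,0,0],[0,-0.03,0.0063,0,0],[0,-0.03,0.0063,0,0],[0,-0.03,0.0063,0,0],[0,-0.03,0.0063,0,0],[0,-0.03,0.0063,0,0],[0,-0.03,0.0063,0,0],[0,-0.03,0.0063,0,0],[0,-0.03,0.0063,0,0],[0,-0.03,0.0063,0,0],[0,-0.028,0.0063,0,0],[0,0,0,0.02,0],[0,0,0,0.02,0],[0,0,0,0,0],[0,0,0,0,0]]'; python3 -c "
from h import *
import cv2
go(.458,-.0555,.123,1.45)
cv2.imwrite('pics/s2.png',cv2.resize(manip.read_camera('side')['img'][200:280,280:400],(780,520),interpolation=cv2.INTER_CUBIC))"
```

```text
time: 6.25
tool_pos: [0.4581, -0.0551, 0.1507]
orientation: [-2.352, -2.081, 0.001]
ft_force: [0.3, -0.1, -0.9]
gripper_width: 0.0151
grasp_force: 40.4
d [-0.0005 -0.      0.0277] psi 1.4489 turn -0.0011 tilt [-0.001  0.001 -1.   ] pos [ 0.4581 -0.0551  0.1507] F [ 0.33 -0.13 -0.93] T [0.01 0.01 0.03] w 0.0151 40.4 t 6.25
```

View pics/s2.png

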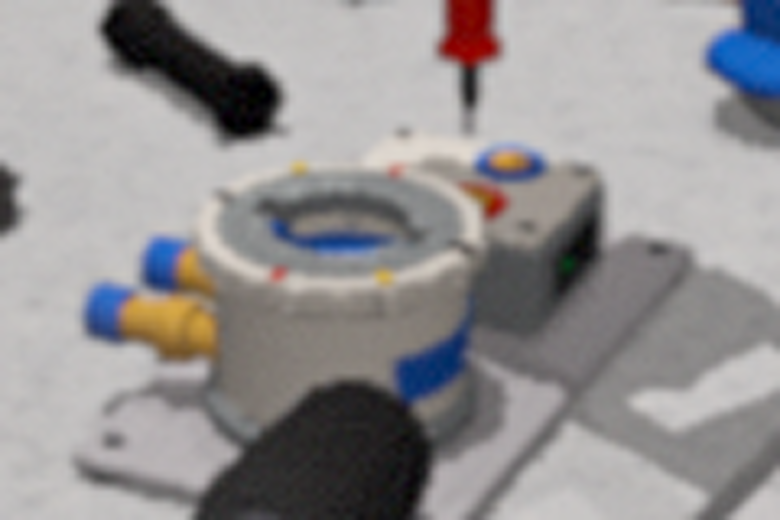

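The tester hangs upright, tip at crop (468,132), above and behind the red terminal as projected. I'll lower it to contact.

```bash
python3 -c "
from h import *
r=manip.read_camera('side')
print(pt(*crop((468,132),6.5,(280,200)),.088,r['K'],r['extrinsics']),pt(*crop((482,199),6.5,(280,200)),.0605,r['K'],r['extrinsics']))"
python3 inch.py '[[0,0,0,0.012,0],[0,0,0,0.009,0],[0,0,0,0.004,0],[0,0,0,0.003,0],[0,0,0,0,0],[0,0,0,0,0]]'; python3 -c "
from h import *
go(.458,-.0555,.123,1.45)"
```

```text
[ 0.46108546 -0.05912827  0.088     ] [ 0.4543314 -0.0589908  0.0605   ]
time: 6.95
tool_pos: [0.4586, -0.0553, 0.1234]
orientation: [2.352, 2.082, 0.0]
ft_force: [-0.5, 0.2, 2.4]
gripper_width: 0.0152
grasp_force: 40.9
d [-0.0003 -0.0006  0.0004] psi 1.4489 turn -0.0011 tilt [ 0. -0. -1.] pos [ 0.4586 -0.0553  0.1234] F [-0.49  0.21  2.36] T [ 0.14  0.33 -0.  ] w 0.0152 40.9 t 6.95
```

```bash
python3 inch.py '[[0,0,0,0.002,0],[0,0,0,0,0],[0,0,0,0,0],[0,0,0,0,0]]'; python3 inch.py '[[0,0,0,-0.02,0],[0,0,0,-0.007,0],[0,0,0,0,0]]'; python3 -c "
from h import *
go(.461,-.0952,.123,1.45)"
```

```text
time: 7.35
tool_pos: [0.4591, -0.0555, 0.1226]
orientation: [2.351, 2.081, 0.002]
ft_force: [-2.9, 1.5, 15.8]
gripper_width: 0.0151
grasp_force: 42.7
time: 7.65
tool_pos: [0.4589, -0.0554, 0.1487]
orientation: [2.351, 2.081, 0.002]
ft_force: [0.3, -0.8, -0.8]
gripper_width: 0.0151
grasp_force: 40.4
d [-0.0392  0.0068  0.0257] psi 1.4488 turn -0.0012 tilt [ 0.002 -0.001 -1.   ] pos [ 0.4589 -0.0554  0.1487] F [ 0.33 -0.85 -0.78] T [ 0.02  0.04 -0.01] w 0.0151 40.4 t 7.65
```

```bash
python3 inch.py '[[0,-0.02,0.0035,0,0],[0,-0.019,0.0035,0,0],[0,0,0,0,0],[0,0,0,0.014,0],[0,0,0,0.009,0],[0,0,0,0.003,0],[0,0,0,0.001,0],[0,0,0,0.001,0],[0,0,0,0,0],[0,0,0,0,0],[0,0,0,0,0]]'; python3 -c "
from h import *
go(.461,-.0952,.123,1.45)"
```

```text
time: 8.75
tool_pos: [0.4612, -0.0946, 0.1221]
orientation: [2.35, 2.081, 0.001]
ft_force: [-6.0, 1.9, 23.7]
gripper_width: 0.0152
grasp_force: 44.1
d [-0.0006 -0.0002 -0.0009] psi 1.4495 turn -0.0005 tilt [ 0.002 -0.001 -1.   ] pos [ 0.4612 -0.0946  0.1221] F [-5.98  1.88 23.71] T [0.49 1.52 0.07] w 0.0152 44.1 t 8.75
```

```bash
python3 inch.py '[[0,0,0,-0.02,0],[0,0,0,-0.03,0],[0,0,0,-0.02,0],[0,0,0,0,0]]'; python3 -c "
from h import *
go(.4293,.279,.19,1.45)"
```

```text
time: 9.15
tool_pos: [0.4616, -0.0947, 0.1918]
orientation: [2.349, 2.08, 0.003]
ft_force: [-0.2, -0.5, -0.5]
gripper_width: 0.015
grasp_force: 40.5
d [ 0.3671 -0.0773  0.001 ] psi 1.4493 turn -0.0007 tilt [ 0.004 -0.002 -1.   ] pos [ 0.4616 -0.0947  0.1918] F [-0.22 -0.55 -0.53] T [0.02 0.05 0.02] w 0.015 40.5 t 9.15
```

```bash
python3 inch.py '[[0,0.033,-0.007,0,0],[0,0.033,-0.007,0,0],[0,0.033,-0.007,0,0],[0,0.033,-0.007,0,0],[0,0.033,-0.007,0,0],[0,0.033,-0.007,0,0],[0,0.033,-0.007,0,0],[0,0.033,-0.007,0,0],[0,0.033,-0.007,0,0],[0,0.033,-0.007,0,0],[0,0.037,-0.007,0,0],[0,0,0,0,0],[0,0,0,0,0],[0,0,0,0,0]]'; python3 -c "
from h import *
go(.4293,.279,.125,1.45)
import cv2
cv2.imwrite('pics/s3.png',cv2.resize(np.hstack([manip.read_camera('side')['img'][240:320,255:315],manip.read_camera('top')['img'][215:295,170:230]]),(780,520),interpolation=cv2.INTER_CUBIC))"
```

```text
time: 10.55
tool_pos: [0.4286, 0.2781, 0.1891]
orientation: [-2.353, -2.081, 0.002]
ft_force: [0.4, -0.0, -1.3]
gripper_width: 0.0154
grasp_force: 40.4
d [0.001  0.0007 0.0641] psi 1.4482 turn -0.0018 tilt [-0.001 -0.001 -1.   ] pos [0.4286 0.2781 0.1891] F [ 0.38 -0.03 -1.32] T [-0.02 -0.03 -0.02] w 0.0154 40.4 t 10.55
```

View pics/s3.png

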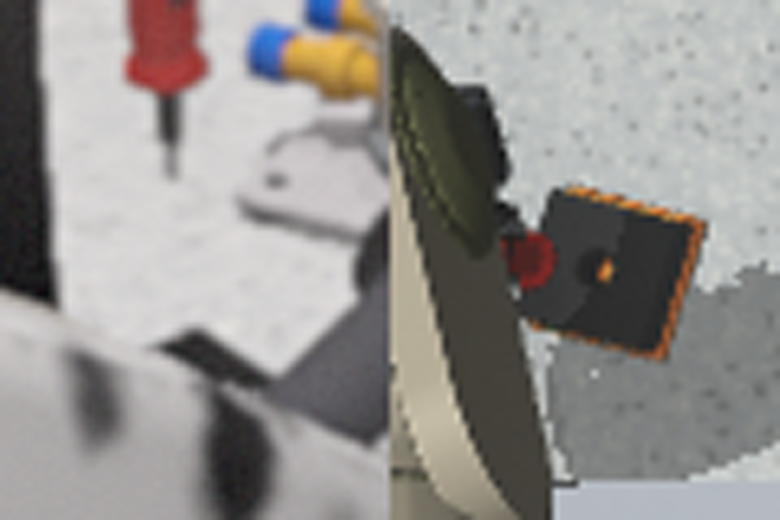

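Tester upright; hole at panel pixel (597,265), guard at (531,258). Checking the alignment and lowering to just above the hole.

```bash
python3 -c "
from h import *
for p,z in(((597,265),.045),((531,258),.166)): print(pt(*crop((p[0]-390,p[1]),6.5,(170,215)),z))"
python3 inch.py '[[0,0.0005,0.0005,0.04,0],[0,0,0,0.03,0],[0,0,0,0,0],[0,0,0,0,0]]'; python3 -c "
from h import *
go(.4293,.2787,.073,1.45)"
```

```text
[0.43070079 0.27828544 0.045     ]
[0.42798328 0.27579316 0.166     ]
time: 11.05
tool_pos: [0.4299, 0.2789, 0.1209]
orientation: [2.353, 2.081, 0.001]
ft_force: [0.2, 0.0, -1.4]
gripper_width: 0.0152
grasp_force: 40.3
d [-0.0003 -0.0006  0.0479] psi 1.448 turn -0.002 tilt [ 0.  0. -1.] pos [0.4299 0.2789 0.1209] F [ 0.25  0.   -1.4 ] T [ 0.01 -0.03 -0.04] w 0.0152 40.3 t 11.05
```

```bash
python3 inch.py '[[0,0.0005,0,0.015,0],[0,0,0,0.01,0],[0,0,0,0,0]]'; python3 inch.py '[[0,0,0,0.01,0],[0,0,0,0.01,0],[0,0,0,0.002,0],[0,0,0,0,0]]'
```

```text
time: 11.35
tool_pos: [0.4294, 0.2796, 0.095]
orientation: [-2.353, -2.081, 0.001]
ft_force: [0.1, 0.9, -0.5]
gripper_width: 0.0148
grasp_force: 40.4
time: 11.75
tool_pos: [0.4296, 0.2798, 0.0731]
orientation: [2.353, 2.082, 0.0]
ft_force: [-1.6, -0.8, 3.1]
gripper_width: 0.015
grasp_force: 40.9
```

In and resting on the guard. I'll release the tester and retreat.

```bash
python3 inch.py '[[0.06,0,0,0,0],[0.06,0,0,0,0],[0.06,0,0,0,0],[0.06,0,0,0,0],[0.06,0,0,-0.03,0],[0.06,0,0,-0.04,0],[0.06,0,0,-0.04,0],[0.06,0,0,-0.02,0],[0.06,0,0,0,0.15],[0.06,0,0,0,0.15],[0.06,0,0,0,0.15],[0.06,0,0,0,0.15],[0.06,0,0,0,0.15],[0.06,0,0,0,0.15],[0.06,0,0,0,0.15],[0.06,0,0,0,0.15],[0.06,0,0,0,0.15],[0.06,0,0,0,0.15],[0.06,0,0,0,0.15],[0.06,0,0,0,0.034]]'; python3 -c "
from h import *
go(.4297,-.3153,.16,-.236)
import cv2
cv2.imwrite('pics/s4.png',cv2.resize(np.hstack([manip.read_camera('side')['img'][240:320,255:315],manip.read_camera('top')['img'][215:295,170:230]]),(780,520),interpolation=cv2.INTER_CUBIC))"
```

```text
time: 13.75
tool_pos: [0.4294, 0.2798, 0.2029]
orientation: [3.119, -0.376, -0.0]
ft_force: [-0.5, 0.0, -0.5]
gripper_width: 0.0602
grasp_force: 0.0
d [0.1417 0.578  0.0429] psi -0.2399 turn -0.0039 tilt [-0. -0. -1.] pos [0.4294 0.2798 0.2029] F [-0.54  0.05 -0.45] T [ 0.   -0.01  0.01] w 0.0602 0.0 t 13.75
```

View pics/s4.png

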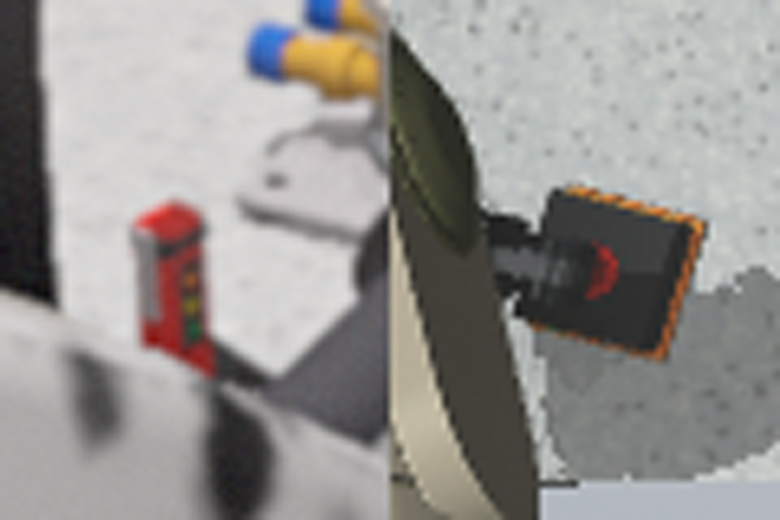

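The tester stands back in its stand, upright. Next I'll move over the lid and refine its position by blob fit.

```bash
python3 -c "
from h import *
import cv2
i=manip.read_camera('top')['img'];h=cv2.cvtColor(i,cv2.COLOR_BGR2HSV)
m=cv2.inRange(h,(100,100,40),(130,255,255));m[:,:365]=0;m[:,405:]=0;m[:230]=0;m[272:]=0
c=max(cv2.findContours(m,0,2)[0],key=cv2.contourArea)
e=cv2.fitEllipse(cv2.convexHull(c));print(e,pt(*e[0],.033))
w=cv2.inRange(h,(0,0,200),(180,90,255))
print(cv2.contourArea(c))"
python3 inch.py '[[0.06,0.0109,0.0445,0,0],[0.06,0.0109,0.0445,0,0],[0.06,0.0109,0.0445,0,0],[0.06,0.0109,0.0445,0,0],[0.06,0.0109,0.0445,0,0],[0.06,0.0109,0.0445,0,0],[0.06,0.0109,0.0445,0,0],[0.06,0.0109,0.0445,0,0],[0.06,0.0109,0.0445,0,0],[0.06,0.0109,0.0445,0,0],[0.06,0.0109,0.0445,0,0],[0.06,0.0109,0.0445,0,0],[0.06,0.0109,0.0445,0,0],[0.06,0,0,0.03,0],[0.06,0,0,0,0],[0.06,0,0,0,0]]'; python3 -c "
from h import *
go(.4297,-.3153,.045,-.236)"
```

```text
((384.7546691894531, 250.7086944580078), (24.560565948486328, 25.229379653930664), 148.66371154785156) [ 0.42991864 -0.31504879  0.033     ]
460.0
time: 15.5
tool_pos: [0.4325, -0.3153, 0.1733]
orientation: [-3.119, 0.367, 0.001]
ft_force: [-0.4, 0.1, 0.4]
gripper_width: 0.0599
grasp_force: 0.0
d [-0.0026  0.0007  0.1283] psi -0.2341 turn 0.0019 tilt [-0.001  0.001 -1.   ] pos [ 0.4325 -0.3153  0.1733] F [-0.44  0.11  0.42] T [ 0.08 -0.06 -0.04] w 0.0599 0.0 t 15.5
```

```bash
python3 inch.py '[[0.06,-0.0026,0.0007,0.04,0.002],[0.06,0,0,0.04,0],[0.06,0,0,0.035,0],[0.06,0,0,0.018,0],[0.06,0,0,0,0],[0.06,0,0,0,0]]' 100; python3 -c "
from h import *
go(.4299,-.3151,.04,-.236)"; python3 inch.py '[[0,0,0,0,0],[0,0,0,0,0],[0,0,0,0,0],[0,0,0,0,0],[0,0,0,0,0],[0,0,0,0,0],[0,0,0,0,0]]' 100; python3 -c "
from h import *
go(.4299,-.3151,.04,-.236)"
```

```text
time: 16.1
tool_pos: [0.4307, -0.3161, 0.0418]
orientation: [3.118, -0.37, 0.003]
ft_force: [-0.5, -0.0, 0.1]
gripper_width: 0.0602
grasp_force: 0.0
d [-0.001  -0.0008  0.0018] psi -0.236 turn -0.0 tilt [ 0.002 -0.002 -1.   ] pos [ 0.4307 -0.3161  0.0418] F [-0.52 -0.04  0.09] T [ 0.05 -0.04  0.01] w 0.0602 0.0 t 16.1
time: 16.8
tool_pos: [0.4303, -0.3163, 0.0411]
orientation: [3.118, -0.372, 0.002]
ft_force: [-1.0, 1.1, 6.4]
gripper_width: 0.009
grasp_force: 98.3
d [-0.0006 -0.001   0.0011] psi -0.2372 turn -0.0012 tilt [ 0.001 -0.001 -1.   ] pos [ 0.4303 -0.3163  0.0411] F [-0.95  1.09  6.42] T [0.27 0.03 0.02] w 0.009 98.3 t 16.8
```

```bash
python3 inch.py '[[0,0,0,-0.02,0],[0,0,0,-0.04,0],[0,0,0,-0.04,0],[0,0,0,-0.03,0],[0,0,0,0,0],[0,0,0,0,0]]' 100; python3 -c "
from h import *
go(.4603,.0363,.17,.09)
import cv2
for n in('top','side'):
    r=manip.read_camera(n);i=r['img'];h=cv2.cvtColor(i,cv2.COLOR_BGR2HSV)
    m=cv2.inRange(h,(100,100,40),(130,255,255))
    k,l,s,c=cv2.connectedComponentsWithStats(m)
    for a in range(1,k):
        if s[a,4]>40: print(n,s[a],c[a].round(1))"
```

```text
time: 17.4
tool_pos: [0.4297, -0.3158, 0.17]
orientation: [3.119, -0.372, 0.0]
ft_force: [-0.8, 0.6, -2.6]
gripper_width: 0.0088
grasp_force: 98.2
d [-5.300e-02 -3.494e-01 -1.000e-04] psi -0.2372 turn -0.3272 tilt [ 0. -0. -1.] pos [ 0.4297 -0.3158  0.17  ] F [-0.82  0.65 -2.6 ] T [ 0.    0.03 -0.02] w 0.0088 98.2 t 17.4
top [515 156  12  10  69] [520.5 160.2]
top [150 178  21   6  76] [159.7 180.7]
top [503 211  22  22 189] [514.  221.8]
top [267 233  17  22 105] [274.6 242.8]
side [391 155  10  18  99] [396.8 165.3]
side [341 250  11  12  65] [345.6 256.4]
```

```bash
python3 inch.py '[[0,0,0,0,-0.11],[0,0,0,0,-0.11],[0,0,0,0,-0.107],[0,0,0,0,0]]'; python3 -c "
from h import *
go(.4608,.0363,.17,.09)"
```

```text
time: 17.9
tool_pos: [0.4294, -0.3155, 0.1688]
orientation: [-3.137, -0.142, 0.002]
ft_force: [0.2, 0.4, -0.8]
gripper_width: 0.0084
grasp_force: 98.2
d [ 0.0631 -0.3475 -0.0006] psi 0.0907 turn 0.0007 tilt [-0.002  0.002 -1.   ] pos [ 0.4294 -0.3155  0.1688] F [ 0.16  0.36 -0.84] T [ 0.04  0.   -0.01] w 0.0084 98.2 t 17.9
```

```bash
python3 inch.py '[[0,0.0053,-0.029,0,0],[0,0.0053,-0.029,0,0],[0,0.0053,-0.029,0,0],[0,0.0053,-0.029,0,0],[0,0.0053,-0.029,0,0],[0,0.0053,-0.029,0,0],[0,0.0053,-0.029,0,0],[0,0.0053,-0.029,0,0],[0,0.0053,-0.029,0,0],[0,0.0053,-0.029,0,0],[0,0.0053,-0.029,0,0],[0,0.0048,-0.0285,0,0],[0,0,0,0,0],[0,0,0,0,0],[0,0,0,0,0]]'; python3 -c "
from h import *
go(.4608,.0363,.17,.09)
import cv2
r=manip.read_camera('side');i=r['img'];h=cv2.cvtColor(i,cv2.COLOR_BGR2HSV)
cv2.imwrite('pics/s5.png',i)
m=cv2.inRange(h,(100,100,40),(130,255,255))
k,l,s,c=cv2.connectedComponentsWithStats(m)
for a in range(1,k):
    if s[a,4]>40: print(s[a],c[a].round(1))
T=np.linalg.inv(r['extrinsics'])
for z in(.119,.129,.155,.165):
  for o in(-.0415,0,.0415):
    q=r['K']@(T@[.4608+.0,.0363+o,z,1])[:3];print(z,o,(q[:2]/q[2]).round(1))
v=m[180:290,300:370]
print('\n'.join(''.join('#' if x else '.' for x in row) for row in v[::2]))
"
```

```text
time: 19.4
tool_pos: [0.4613, 0.0352, 0.1697]
orientation: [3.138, 0.138, -0.001]
ft_force: [0.3, -0.7, -1.3]
gripper_width: 0.0086
grasp_force: 98.3
d [-0.0004 -0.0011 -0.0003] psi 0.0879 turn -0.0021 tilt [-0.001 -0.    -1.   ] pos [0.4613 0.0352 0.1697] F [ 0.35 -0.74 -1.29] T [-0.02  0.06  0.04] w 0.0086 98.3 t 19.4
[419 168  19   6  71] [428.5 170.8]
[314 191  36  23 560] [331.1 203.7]
[322 234  18   5  43] [330.7 236.7]
[341 250  11  12  68] [345.9 256.2]
0.119 -0.0415 [341.1 216.2]
0.119 0 [332.2 222.3]
0.119 0.0415 [322.9 228.8]
0.129 -0.0415 [341.1 212.5]
0.129 0 [332.2 218.5]
0.129 0.0415 [322.8 224.9]
0.155 -0.0415 [341.1 202.6]
0.155 0 [332.2 208.4]
0.155 0.0415 [322.7 214.5]
0.165 -0.0415 [341.1 198.8]
0.165 0 [332.1 204.4]
0.165 0.0415 [322.6 210.5]
......................................................................
......................................................................
......................................................................
......................................................................
..........................................
[... 2878 characters left out ...]
.............................................................
......................................................................
......................................................................
......................................................................
......................................................................
......................................................................
......................................................................
......................................................................
......................................................................
......................................................................
```

The numeric check shows the lid level, disc centred at u≈331.7 (predicted 332) and not slipped. I'll descend in stages.

```bash
python3 inch.py '[[0,-0.0005,-0.0008,0.03,0],[0,0,0,0.012,0],[0,0,0,0,0],[0,0,0,0,0]]';python3 inch.py '[[0,0,0,0.003,0],[0,0,0,0.003,0],[0,0,0,0.003,0],[0,0,0,0,0],[0,0,0,0,0]]'; python3 -c "
from h import *
go(.4605,.036,.103,.09)"
```

```text
time: 19.85
tool_pos: [0.4612, 0.0361, 0.1285]
orientation: [3.138, 0.139, 0.001]
ft_force: [0.7, -0.9, -0.3]
gripper_width: 0.0088
grasp_force: 98.3
time: 20.35
tool_pos: [0.4609, 0.0366, 0.119]
orientation: [3.138, 0.141, -0.0]
ft_force: [-0.1, -0.2, -1.1]
gripper_width: 0.009
grasp_force: 98.3
d [-0.0004  0.0006  0.016 ] psi 0.0898 turn -0.0002 tilt [-0. -0. -1.] pos [0.4609 0.0366 0.119 ] F [-0.14 -0.2  -1.13] T [ 0.01 -0.01 -0.02] w 0.009 98.3 t 20.35
```

```bash
python3 inch.py '[[0,0,0,0.004,0],[0,0,0,0.004,0],[0,0,0,0,0],[0,0,0,0,0]]'; python3 inch.py '[[0,0,0,0.003,0],[0,0,0,0.003,0],[0,0,0,0,0],[0,0,0,0,0]]';  python3 -c "
from h import *
go(.4605,.036,.103,.09)"
```

```text
time: 20.75
tool_pos: [0.4608, 0.0366, 0.1109]
orientation: [-3.138, -0.141, 0.0]
ft_force: [0.2, 0.9, -0.6]
gripper_width: 0.0089
grasp_force: 98.3
time: 21.15
tool_pos: [0.4609, 0.0366, 0.1049]
orientation: [-3.138, -0.141, 0.0]
ft_force: [0.5, -0.3, -0.5]
gripper_width: 0.0085
grasp_force: 98.3
d [-0.0004  0.0006  0.0019] psi 0.0898 turn -0.0002 tilt [-0.  0. -1.] pos [0.4609 0.0366 0.1049] F [ 0.54 -0.32 -0.47] T [-0.04 -0.06  0.02] w 0.0085 98.3 t 21.15
```

Excellent, no contact yet. Now down to firm seating.

```bash
python3 inch.py '[[0,0,0,0.001,0],[0,0,0,0.001,0],[0,0,0,0,0],[0,0,0,0,0]]'; python3 inch.py '[[0,0,0,0.001,0],[0,0,0,0,0],[0,0,0,0,0]]';  python3 -c "
from h import *
go(.4605,.036,.103,.09)"
```

```text
time: 21.55
tool_pos: [0.461, 0.0366, 0.1031]
orientation: [3.138, 0.141, 0.0]
ft_force: [-0.7, 0.1, 0.1]
gripper_width: 0.009
grasp_force: 98.5
time: 21.85
tool_pos: [0.4611, 0.0368, 0.1023]
orientation: [-3.138, -0.141, -0.001]
ft_force: [-0.3, 3.2, 4.7]
gripper_width: 0.009
grasp_force: 99.3
d [-0.0006  0.0008 -0.0007] psi 0.0898 turn -0.0002 tilt [ 0.001  0.    -1.   ] pos [0.4611 0.0368 0.1023] F [-0.28  3.23  4.68] T [ 0.41  0.08 -0.03] w 0.009 99.3 t 21.85
```

```bash
python3 inch.py '[[0,0,0,0.001,0],[0,0,0,0,0],[0,0,0,0,0],[0,0,0,0,0]]'; python3 inch.py '[[0,0,0,0,0.05],[0,0,0,0,0.05],[0,0,0,0,0.05],[0,0,0,0,0.05],[0,0,0,0,0]]';  python3 -c "
from h import *
go(.4605,.036,.102,.09-.785)"
```

```text
time: 22.25
tool_pos: [0.4612, 0.0369, 0.1019]
orientation: [-3.138, -0.141, -0.002]
ft_force: [-3.3, 4.5, 11.9]
gripper_width: 0.0087
grasp_force: 100.5
time: 22.75
tool_pos: [0.4622, 0.0371, 0.1022]
orientation: [-3.136, 0.174, -0.006]
ft_force: [1.5, 6.9, 11.4]
gripper_width: 0.0087
grasp_force: 100.6
d [-0.0016  0.0013  0.0002] psi -0.111 turn 0.584 tilt [ 0.004  0.001 -1.   ] pos [0.4622 0.0371 0.1022] F [ 1.47  6.87 11.39] T [ 1.03 -0.27  0.29] w 0.0087 100.6 t 22.75
```

```bash
python3 inch.py '[[0,0,0,0,0.05],[0,0,0,0,0.05],[0,0,0,0,0.05],[0,0,0,0,0.05],[0,0,0,0,0.05],[0,0,0,0,0.05],[0,0,0,0,0]]';  python3 -c "
from h import *
go(.4605,.036,.102,.09-.785)"; python3 inch.py '[[0,0,0,0,0.05],[0,0,0,0,0.05],[0,0,0,0,0.05],[0,0,0,0,0.05],[0,0,0,0,0.05],[0,0,0,0,0.03],[0,0,0,0,0],[0,0,0,0,0]]';  python3 -c "
from h import *
go(.4605,.036,.102,.09-.785)
import cv2
r=manip.read_camera('side');i=r['img'];cv2.imwrite('pics/e.png',i)
h=cv2.cvtColor(i,cv2.COLOR_BGR2HSV);m=cv2.inRange(h,(100,100,40),(130,255,255))
k,l,s,c=cv2.connectedComponentsWithStats(m)
for a in range(1,k):
    if s[a,4]>40: print(s[a],c[a].round(1))
w=(h[...,1]<70)&(h[...,2]>170);o=(h[...,0]>20)&(h[...,0]<35)&(h[...,1]>120)&(h[...,2]>90)
g=np.where(m>0,'#',np.where(o,'y',np.where(w,'o','.')))
print('\n'.join(''.join(x) for x in g[205:255,305:360]))
"
```

```text
time: 23.45
tool_pos: [0.4624, 0.0373, 0.1024]
orientation: [-3.074, 0.641, -0.007]
ft_force: [1.2, 7.4, 12.3]
gripper_width: 0.009
grasp_force: 100.9
d [-0.0012  0.002   0.0004] psi -0.411 turn 0.284 tilt [ 0.005  0.001 -1.   ] pos [0.4624 0.0373 0.1024] F [ 1.17  7.42 12.26] T [ 1.33 -0.28  0.37] w 0.009 100.9 t 23.45
time: 24.25
tool_pos: [0.4624, 0.0375, 0.1025]
orientation: [-2.954, 1.061, -0.006]
ft_force: [2.8, 9.4, 12.5]
gripper_width: 0.0089
grasp_force: 101.4
d [-0.0005  0.0024  0.0004] psi -0.6895 turn 0.0055 tilt [ 0.005  0.001 -1.   ] pos [0.4624 0.0375 0.1025] F [ 2.79  9.42 12.46] T [ 1.53 -0.23  0.49] w 0.0089 101.4 t 24.25
[419 168  19   6  71] [428.5 170.8]
[315 218  35  23 481] [331.1 231.5]
[341 250  11  12  68] [345.9 256.2]
......oooooooo......................ooooooooooooooooooo
.......oooooooo.....................ooooooooooooooooooo
.........oooooooooo.................ooooooooooooooooooo
...........oooooooo.................ooooooooooooooooooo
...............oooo.................ooooooooooooooooooo
.................oo.................ooooooooooooooooooo
........
[... 1755 characters left out ...]
.......y....................
##...............ooooooo...............................
...................oooo................................
.......................................................
.......................................................
.......................................................
.......................................................
.......................................................
..............................................#........
.............................................##........
............................................###........
..........................................#####........
........................................######.........
```

```bash
python3 -c "
from h import *
r=manip.read_camera('side');T=np.linalg.inv(r['extrinsics'])
for t in(.6,.7,.785,.87):
  a=.09-t+np.pi;o=[]
  for rr,z in((.031,.126),(.031,.098),(.0415,.098),(.049,.088)):
    q=r['K']@(T@[.461+rr*np.cos(a),.0365+rr*np.sin(a),z,1])[:3];o.append((q[:2]/q[2]).round(1).tolist())
  print(t,o)
print(r['img'][225:240,334:341].tolist()[::2])
go(.461,.0368,.102,.09-.785)"
```

```text
0.6 [[338.7, 224.4], [338.7, 235.3], [341.0, 237.0], [342.6, 242.2]]
0.7 [[337.5, 224.7], [337.5, 235.6], [339.4, 237.4], [340.7, 242.6]]
0.785 [[336.4, 224.9], [336.5, 235.8], [338.0, 237.7], [339.1, 242.9]]
0.87 [[335.4, 225.0], [335.4, 235.9], [336.5, 237.9], [337.3, 243.2]]
[[[117, 55, 19], [123, 58, 6], [121, 57, 9], [121, 58, 23], [121, 67, 49], [137, 98, 88], [149, 120, 115]], [[112, 55, 23], [117, 74, 59], [119, 101, 96], [119, 101, 103], [115, 66, 46], [126, 54, 6], [132, 61, 6]], [[111, 55, 24], [115, 73, 60], [121, 108, 106], [116, 111, 116], [117, 72, 64], [125, 58, 13], [126, 58, 11]], [[110, 52, 22], [118, 78, 65], [121, 108, 107], [118, 110, 115], [109, 66, 57], [117, 56, 14], [120, 55, 13]], [[111, 53, 25], [116, 81, 70], [115, 102, 100], [112, 96, 97], [111, 67, 47], [116, 52, 7], [118, 57, 13]], [[118, 55, 19], [116, 73, 56], [120, 103, 97], [125, 113, 113], [120, 88, 79], [124, 67, 39], [126, 61, 18]], [[131, 63, 16], [133, 66, 23], [132, 71, 40], [133, 83, 61], [128, 77, 59], [128, 67, 34], [130, 65, 20]], [[127, 62, 22], [123, 59, 18], [121, 60, 17], [119, 58, 17], [115, 56, 13], [116, 56, 25], [109, 58, 38]]]
d [-0.0006  0.0014  0.0004] psi -0.6894 turn 0.0056 tilt [ 0.004  0.001 -1.   ] pos [0.4624 0.0375 0.1024] F [ 2.18  9.23 12.44] T [ 1.61 -0.21  0.48] w 0.0086 101.4 t 24.35
```

The pointer line at u≈336.4 matches 45°; the lid is pressed home with 12 N and held. Letting it settle, then handing in.

```bash
python3 inch.py '[[0,0,0,0,0],[0,0,0,0,0],[0,0,0,0,0]]' && python3 -c "
from workcell import manip
print(manip.sign_off())"
```

```text
time: 24.65
tool_pos: [0.4624, 0.0375, 0.1024]
orientation: [-2.954, 1.061, -0.006]
ft_force: [1.7, 9.8, 12.9]
gripper_width: 0.0087
grasp_force: 101.4
the job is handed in; nothing more can be done
None
```

Job handed in at 24.65 s (no verdict was returned): the tester touched red then blue and is back upright in its stand, and the lid is fully home, turned to the 45° bleed mark and still gripped.

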